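# Load the sloping test jig and latch its push-latch lid

### The job

Load the control unit that lies on the bench into the sloping test jig and shut it in: press the pad at the front of the jig's clear lid all the way to its stop, so that the push latch lets go and the lid springs up; lay the unit gently into the nest, flat on its rests between the corner locators, with its connector end down the slope towards the latch. Then swing the lid down over it and press it to the stop once more, so that the latch catches and the lid stays shut by itself with the hand away. Feel for the stop and press no harder than the latch needs, and leave the solder spool, the screwdriver and the adapter where they are.

Things in the scene. Friction and masses are not known exactly. Their poses are not given: they have to be found in the camera images.
- jig: The test jig, fixed to the bench: a grey wedge-shaped case 169 mm deep (x), 150 mm wide (y), 14 mm high at its front (-x) and 112 mm at its rear; its deck slopes 30 degrees, low at the front. Origin: at bench level below the nest's centre; x level, to the high side, z up. The front faces the robot within 17 degrees.
- nest: Place for the control unit on the deck. Origin: centre of the plane its underside rests on, 73 mm above the bench. x points up the slope (30 degrees above level), y across, z square off the slope. The deck plate is at z = -6 mm. The long sides are open for the fingers over the middle 50 mm, with free deck out to 75 mm from the middle line.
- locator (a point): Top of one of the nest's corner locators, the upper one on the +y side. At each corner stand two black locators, one beside the unit (13 mm long) and one at its end (9 mm long), 6 mm thick, 9 mm above the rest plane, their upper 4 mm tapered inside; they leave 2.5 mm play all round the unit. The two lower end ones leave a 32 mm gap for the connector.
- latch (a point): Top middle of the black latch block below the lid's pad: in the nest's frame x = -80 to -56 mm, |y| < 23 mm, top at z = 23 mm. Push latch: when latched, a press to the stop and letting go releases the lid; when open, swinging the lid down, pressing to the stop and letting go latches it. Its depth screw sets where the stop lies: feel for it. A press ending 0.5 mm or more short may change nothing.
- lid_hinge (a point): Middle of the lid's hinge axis, which runs along the nest's y axis at its upper end: in the nest's frame x = 70, z = 36.5 mm.
- lid (a joint): Angle of the jig's lid (rad) about the hinge axis: 0 = latched shut, parallel to the deck; grows as it opens; 1.6 = fully open, about square to the slope. A spring opens it in about 1 s (2.5 N at the pad when shut, 1 N when open). From 0 the pad presses a further 5 to 10 mm against 2 to 4 N, to a hard stop; how far differs each time. It starts latched, within 0.015 of 0.
- lid_edge (a point): Middle of the lid's free front edge, in its mid-plane, 152 mm from the hinge axis; moves with the lid. The lid is a clear plate 5 mm thick and 100 mm wide with a grey front bar; the hinge axis lies in its mid-plane. Fully open it leans over the nest: a tool pointing straight down cannot get to the nest, one square to the slope can.
- lid_pad (a point): Centre of the top of the round black rubber press pad (26 mm across, 3 mm high) on the lid's outer face, near its front edge: on the middle line, 138 mm from the hinge axis and 5.5 mm outside the lid's mid-plane. It moves with the lid. When shut it is in the nest's frame at x = -68, z = 42 mm.
- unit: The control unit, loose on the bench, 76 x 52 x 24 mm, about 0.14 kg: an open black plastic case with a green circuit board inside, solid to the touch, gripped across its 52 mm. Origin: centre of its underside. x along its length, z up; the connector is on its -x end. It starts upright on the bench with the connector end towards the robot within about 25 degrees.
- unit_connector (a point): Outer end of the unit's connector, a small block 24 mm wide, 12 mm high, sticking 8 mm out of the unit's -x end: 46 mm from the unit's origin along -x.
- spool: Bystander: spool of solder, 54 mm across, 42 mm high, standing. Origin: centre of its underside.
- screwdriver: Bystander: screwdriver 180 mm long with a green handle 26 mm across, lying. Origin: below its middle.
- adapter: Bystander: grey plug adapter 60 x 34 x 16 mm, lying. Origin: centre of its underside.

How it is judged (in metres and radians):
On the way, in this order (a step that is already met when the one before it is completed fails the run):
1. the lid is released and stands open (value of joint lid above 1.4 rad), for 0.2 s.
2. the unit lies in the nest, let go, with the lid still open (value of joint lid above 1 rad and contact force between the fingers and unit below 0.2 N and z of unit in the frame of nest between -0.003 and 0.0025 m and x of unit in the frame of nest between -0.0045 and 0.0045 m and y of unit in the frame of nest between -0.0045 and 0.0045 m and x of unit_connector in the frame of nest below -0.03 m), for 0.2 s.
At the end, for the whole second after the job is handed in: The unit lies at rest in the nest, seated on its rests (underside within 2.5 mm of the rest plane, within 4.5 mm of the nest's centre both ways, connector end down the slope), and the lid is latched: it stays shut by itself, within 0.015 rad of 0 (value of joint lid between -0.015 and 0.015 rad and velocity of joint lid between -0.05 and 0.05 rad/s and z of unit in the frame of nest between -0.003 and 0.0025 m and x of unit in the frame of nest between -0.0045 and 0.0045 m and y of unit in the frame of nest between -0.0045 and 0.0045 m and angle between the z axis of unit and the z axis of nest, either way round below 0.08 rad and x of unit_connector in the frame of nest below -0.03 m and linear speed of unit below 0.02 m/s); the robot touches nothing.
It fails at once if the lid or jig is pressed or struck with more than 60 N (contact force between any of the fingers, the arm and jig above 60 N).
It fails at once if the unit is dropped or jammed into the jig (more than 60 N between them) (contact force between unit and jig above 60 N).
It fails at once if a bystander is moved more than 20 mm (distance of any of spool, screwdriver, adapter from where it was at the start of the episode above 0.02 m).
It also fails if it takes over 72 s, if anything falls off the work surface, if the arm or the gripper's body presses on something with over 40 N, if the wrist force passes 120 N, or if a joint passes its speed limit or range.

### The arm

A 6-joint arm with a two-finger parallel gripper is mounted at the origin on the work surface. World frame = base frame: x ahead of the robot, y to its left, z up, the work surface at z = 0. Lengths are in mm, angles in rad, forces in N, time in s.
With the tool pointing down it reaches from about 375 to 975 mm from the base axis. Payload 3.8 kg.
Tool frame: the origin (TCP) lies midway between the tips of the shut fingers; the grasp point (between the pads) lies 19 mm behind it (grip_point_offset is the distance from the TCP to the grasp point, in mm); z points along the fingers, y is the direction in which the jaws open and shut (so a half turn about z gives the same grasp; the last joint's range is limited). The gripper opens to 88 mm and grips with 3 to 60 N. Pads are 18 mm wide; open, the fingers measure 123 mm over their backs; the gripper's body (75 mm by 187 mm) begins 45 mm behind the grasp point.
Start: joints at [-1.16, 0.264, 1.604, -0, 1.274, -0.037], TCP at [292.258, -608.443, 238.706] pointing down, gripper open.
Joint ranges: [-2.63, 2.63], [-0.94, 2.18], [0.31, 2.57], [-1.31, 4.45], [0, 2.66], [-2.55, 2.55]. Speed limits (rad/s): [2.57, 2.57, 3.14, 3.14, 3.14, 3.14].

### API

Orientations are given as a unit quaternion [x, y, z, w].
In Python, from workcell import get_obs, read_camera, camera_info, close_job, grip_point_offset gives the robot as it stands.
- The arm moves only by the shell command python3 -m crank 'ROWS' [OPENING]. ROWS is JSON, a list of rows, each an object with "dp": the shift along the tool's x, y, z in m, a list of three; "delta_rot": the turn, a rotation vector about the tool's x, y, z in degrees, a list of three. In form: [{"dp": [tx, ty, tz], "delta_rot": [rx, ry, rz]}, ...]. A call has 1 to 8 rows; each row is the pose to reach, as a shift and turn from the pose measured when the call began, along the tool's axes at that moment; what a row does not reach only later rows make up. A row lasts 1/8 s, in which the tool goes at most 62.5 mm and 10.7 degrees, less where a joint would pass 70% of its speed; a pose out of reach is approached as far as the arm can. A call with a gripper value outside its range is refused whole. OPENING is the finger opening in m, from 0 to 0.0881, set as the call begins (- or left out, the last holds). The fingers move at their own pace and stop on an object; the grip force is fixed at half the most. Time passes only in rows, so rows that repeat a pose let the fingers close. It gives the time, the measured TCP pose, the force and the opening at its end, in the units of the state.
- get_obs(): the state, without advancing time (a new reading comes with each control period).
- read_camera(name): name is "side" or "top"; returns the picture (480x640x3 uint8, red, green, blue); there is no depth.
- camera_info(name): a dict with "fx", "fy", "cx", "cy" (pixels), "rvec" (rotation vector, rad) and "tvec" (3), from world to camera coordinates, as OpenCV has them. Camera axes: x right, y down, z forward; pixel columns grow to the right and rows downward; lengths in mm; the calibration is good to about 2 mm. A picture is of the moment at which its call begins. camera_info takes no time and is no camera call.
- close_job(): hands the job in, once; it reports no verdict.
The state is a dict: "time_s": time; "joint_positions": joint angles; "qvel": joint speeds; "effort": joint torques, N m; "eef_pos": TCP position; "tool_rot": TCP orientation; "wrist_force": force on the tool from outside, world axes, zero at the start; "wrist_torque": the same for the moment, N m; "opening": finger opening in mm.
Only numpy, scipy, OpenCV 4.12 (cv2) and the standard library are available. Lean on these libraries where they do the work, as an engineer would, in place of code of your own. Each camera call takes 0.05 s, during which the arm holds its last target.

## Working session

There is one attempt and no reset: what is moved stays moved. The work goes in short steps, Python scripts to look and compute and a shell command to move; the robot and the scene stay as the last step left them, time stands still between calls to the robot, and variables do not carry over. Pictures are saved under pics/ and viewed, and the job is handed in when it is done.

```bash
ls; mkdir -p pics
python3 - <<'E'
from workcell import *
import cv2
for n in ("side","top"):
    im=read_camera(n); cv2.imwrite(f"pics/{n}0.png",im[:,:,::-1]); i=camera_info(n); print(i)
    R=cv2.Rodrigues(__import__('numpy').array(i['rvec'],float))[0]; print(n,-R.T@i['tvec'])
print(get_obs(),grip_point_offset)
E
```

```text
pics
{'fx': 624.4756854145431, 'fy': 624.4756854145431, 'cx': 327.19030718248183, 'cy': 244.9036087430037, 'rvec': array([ 0.86971909, -2.57888209,  1.00251445]), 'tvec': array([509.18314172, 345.73611825, 751.86613681])}
side [244.02458792 508.20278864 791.38205   ]
{'fx': 471.47500590976017, 'fy': 471.47500590976017, 'cx': 314.6228298456512, 'cy': 232.5531386127736, 'rvec': array([ 2.09670407, -2.15697598,  0.13357584]), 'tvec': array([ 15.34373197, 623.01452627, 755.62123929])}
top [498.76232377 -24.29977355 842.6100241 ]
{'time_s': 0.1, 'joint_positions': array([-1.15993423e+00,  2.64670035e-01,  1.60522187e+00, -3.18919737e-05,
        1.27372850e+00, -3.69016848e-02]), 'qvel': array([-2.71253147e-06, -1.09657707e-03, -1.24057453e-03,  2.60855764e-04,
       -1.32373048e-03, -1.09790435e-03]), 'effort': array([ 8.92351327e-04, -5.03617644e+01, -3.58071506e+01,  7.31570064e-02,
        2.33294663e-02, -5.45641944e-05]), 'eef_pos': array([ 291.97162025, -607.87006564,  237.52617516]), 'tool_rot': array([ 9.75041414e-01,  2.22020747e-01, -2.03449209e-04, -9.93371026e-04]), 'wrist_force': array([ 0.44177399, -0.00833715, -0.52110545]), 'wrist_torque': array([ 0.03184072, -0.00518176, -0.04458989]), 'opening': 88.30087208425203} 18.700000000000003
```

View pics/top0.png

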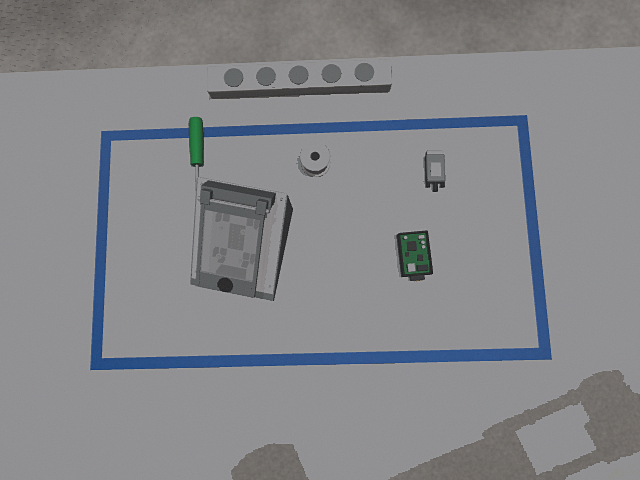

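View pics/side0.png

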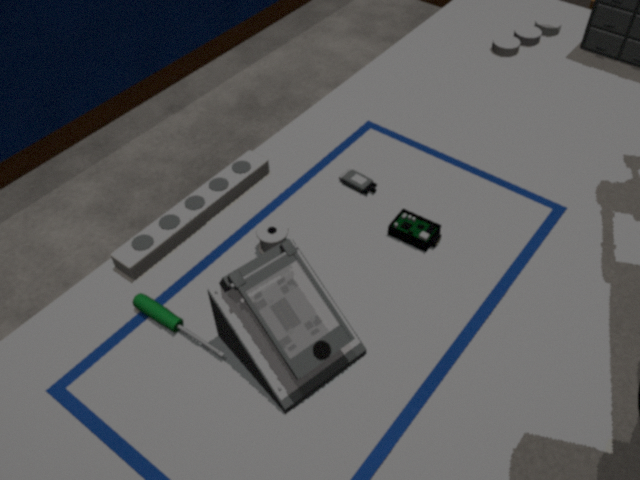

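The top view has the jig at about (240,240), its pad at (225,285), the unit at (415,254) with the connector at the bottom (416,277), and the screwdriver alongside the jig's +y side. Next I'll zoom in on the jig and unit to pick out the features.

Run:
```python
import cv2,numpy as np
t=cv2.imread('pics/top0.png');s=cv2.imread('pics/side0.png')
def g(im): return np.clip(255*(im/255.)**0.6,0,255).astype(np.uint8)
a=cv2.resize(g(t[165:310,170:310]),None,fx=4,fy=4,interpolation=cv2.INTER_CUBIC);cv2.imwrite('pics/tj.png',a)
b=cv2.resize(g(s[215:415,190:380]),None,fx=3,fy=3,interpolation=cv2.INTER_CUBIC);cv2.imwrite('pics/sj.png',b)
c=cv2.resize(g(t[220:290,385:445]),None,fx=7,fy=7,interpolation=cv2.INTER_CUBIC)
d=cv2.resize(g(s[200:255,380:450]),None,fx=5,fy=5,interpolation=cv2.INTER_CUBIC)
H=max(c.shape[0],d.shape[0]);o=np.zeros((H,c.shape[1]+d.shape[1],3),np.uint8);o[:c.shape[0],:c.shape[1]]=c;o[:d.shape[0],c.shape[1]:]=d
cv2.imwrite('pics/u.png',o)
```

```text
(no output)
```

View pics/tj.png

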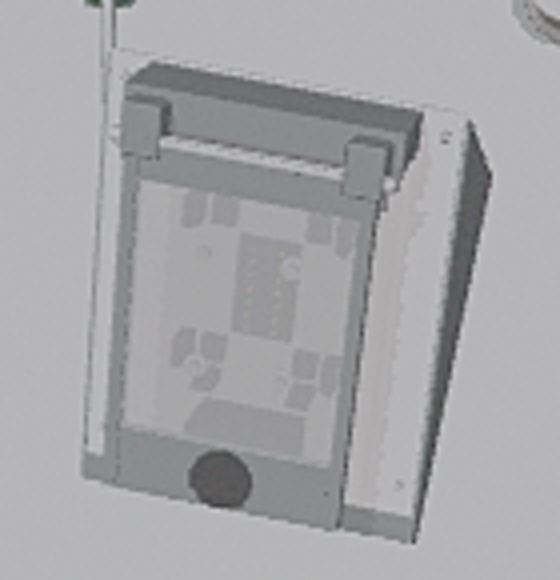

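View pics/sj.png

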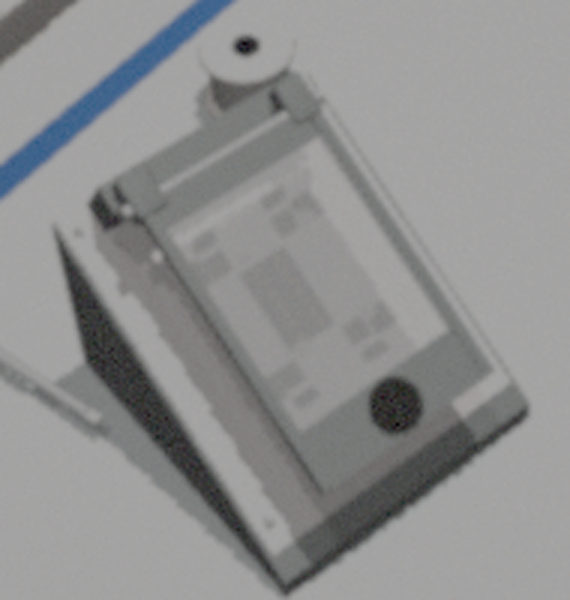

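View pics/u.png

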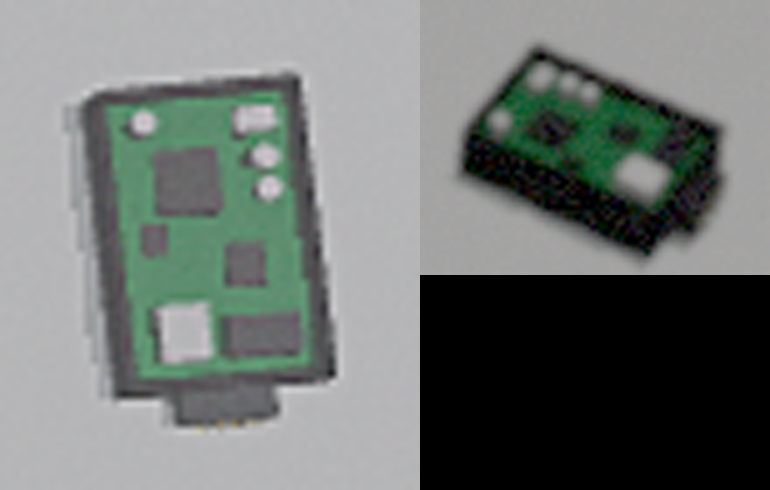

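```bash
cat > h.py <<'E'
import numpy as np,cv2,json
from scipy.spatial.transform import Rotation as Ro
from scipy.optimize import least_squares
from workcell import *
C={}
for n in("side","top"):
    i=camera_info(n);C[n]=(np.array([[i['fx'],0,i['cx']],[0,i['fy'],i['cy']],[0,0,1]]),np.array(i['rvec'],float),np.array(i['tvec'],float))
def proj(n,P):
    K,r,t=C[n];return cv2.projectPoints(np.asarray(P,float).reshape(-1,1,3),r,t,K,None)[0].reshape(-1,2)
def onplane(n,uv,z):
    K,r,t=C[n];R=cv2.Rodrigues(r)[0];c=-R.T@t
    uv=np.asarray(uv,float).reshape(-1,2);d=(R.T@np.linalg.inv(K)@np.c_[uv,np.ones(len(uv))].T).T
    return c+d*((z-c[2])/d[:,2])[:,None]
def tri(a,b):
    P=[C[n][0]@np.c_[cv2.Rodrigues(C[n][1])[0],C[n][2]] for n in("top","side")]
    X=cv2.triangulatePoints(P[0],P[1],np.array(a,float).reshape(2,1),np.array(b,float).reshape(2,1));return (X[:3]/X[3]).ravel()
c30,s30=np.cos(np.pi/6),.5
def nestT(j): # j=(x,y,yaw)-> R,p of nest
    R=Ro.from_euler('z',j[2]).as_matrix()@np.array([[c30,0,-s30],[0,1,0],[s30,0,c30]]);return R,np.array([j[0],j[1],73.])
def n2w(j,P): R,p=nestT(j);return p+np.atleast_2d(P)@R.T
def j2w(j,P): return np.array([j[0],j[1],0])+np.atleast_2d(P)@Ro.from_euler('z',j[2]).as_matrix().T
E
cat > a.py <<'E'
from h import *
t=cv2.imread('pics/top0.png');s=cv2.imread('pics/side0.png')
def blob(im,box):
    x0,y0,x1,y1=box;g=im[y0:y1,x0:x1].max(2);m=(g<45).astype(np.uint8) if 0 else (g<np.percentile(g,0)+25).astype(np.uint8)
    n,l,st,ce=cv2.connectedComponentsWithStats(m);k=1+np.argmax(st[1:,4]);print(st[k],g.min());return ce[k]+[x0,y0]
pt=blob(t,(213,272,240,298));ps=blob(s,(310,336,334,362));print(pt,ps,tri(pt,ps))
f=lambda x,y:(170+(x+.5)/4-.5,165+(y+.5)/4-.5)
h=lambda x,y:(190+(x+.5)/3-.5,215+(y+.5)/3-.5)
jc={'fl':(-90.2,75,14),'fr':(-90.2,-75,14),'rl':(78.8,75,112),'rr':(78.8,-75,112)}
obs=[('top',pt,'pad'),('side',ps,'pad'),('top',f(82,478),'fl'),('top',f(413,543),'fr'),('top',f(468,122),'rr'),('top',f(115,50),'rl'),
 ('side',h(55,226),'rl')]
def res(j):
    o=[]
    for n,uv,k in obs:
        P=n2w(j,(-68,0,42)) if k=='pad' else j2w(j,jc[k]); o.append((proj(n,P)[0]-uv)*(2 if k=='pad' else 1))
    return np.concatenate(o)
r=least_squares(res,[460,150,0.],x_scale=[100,100,.1],loss='soft_l1');print(r.x,np.round(r.fun.reshape(-1,2),1))
j=r.x
for nm,P in [('pad',n2w(j,(-68,0,42))),('lidF',n2w(j,[(-82,50,39),(-82,-50,39)])),('hinge',n2w(j,(70,0,36.5)))]+[(k,j2w(j,v)) for k,v in jc.items()]: print(nm,np.round(P,1).tolist(),np.round(proj('top',P),1).tolist(),np.round(proj('side',P),1).tolist())
# unit
x0,y0,x1,y1=390,222,442,288
q=t[y0:y1,x0:x1].astype(int);m=((q[...,1]-q[...,2]>15)|(q.max(2)<60)).astype(np.uint8)
m=cv2.morphologyEx(m,cv2.MORPH_CLOSE,np.ones((5,5)))
m2=cv2.morphologyEx(cv2.copyMakeBorder(m,20,20,20,20,0),cv2.MORPH_OPEN,np.ones((29,27)))[20:-20,20:-20]
cs=max(cv2.findContours(m,0,2)[0],key=cv2.contourArea)
cv2.imwrite('pics/m.png',cv2.resize(np.hstack([m,m2])*255,None,fx=5,fy=5,interpolation=0))
gm=(q[...,1]-q[...,2]>15).astype(np.uint8);gm=cv2.morphologyEx(gm,cv2.MORPH_CLOSE,np.ones((15,15)))
W=onplane('top',cv2.findContours(gm,0,2)[0][0].reshape(-1,2)+[x0,y0],22)[:,:2].astype(np.float32)
print('board',cv2.minAreaRect(W))
W=onplane('top',cs.reshape(-1,2)+[x0,y0],24)[:,:2].astype(np.float32);print('case',cv2.minAreaRect(W))
g=lambda x,y:(385+(x+.5)/7-.5,220+(y+.5)/7-.5)
print(np.round(onplane('top',[g(85,97),g(298,73),g(335,380),g(115,398)],24),1))
E
python3 a.py
```

```text
[  5   6  15  14 170] 31
[  4   6  16  17 211] 0
[224.86470588 284.62941176] [321.23696682 350.        ] [538.42008317 145.90133637  75.18889887]
[ 6.15737936e+02  1.27456257e+02 -2.30231625e-01] [[-0.3 -0.4]
 [ 1.4  0.2]
 [-0.2 -1. ]
 [-0.2  0.2]
 [ 1.6 -0.3]
 [-1.  -0.1]
 [-0.3  0. ]]
pad [[538.0, 145.7, 75.4]] [[224.7, 284.4]] [[322.0, 350.1]]
lidF [[539.0, 196.8, 65.8], [516.2, 99.4, 65.8]] [[195.3, 284.9], [254.0, 297.3]] [[297.7, 380.0], [354.9, 339.4]]
hinge [[657.0, 117.8, 139.6]] [[233.9, 204.0]] [[265.4, 266.2]]
fl [[545.0, 221.1, 14.0]] [[189.9, 283.2]] [[284.6, 409.8]]
fr [[510.8, 75.0, 14.0]] [[272.6, 300.5]] [[366.8, 350.1]]
rl [[709.6, 182.5, 112.0]] [[197.4, 177.0]] [[207.7, 290.0]]
rr [[675.3, 36.5, 112.0]] [[288.2, 194.8]] [[293.7, 239.6]]
board ((585.7042846679688, -174.3563690185547), (69.12256622314453, 44.6867790222168), 3.479757308959961)
case ((581.1766357421875, -173.52110290527344), (84.87020111083984, 54.603214263916016), 3.4328672885894775)
[[ 621.1 -145.1   24. ]
 [ 625.5 -198.2   24. ]
 [ 548.9 -202.5   24. ]
 [ 546.  -148.5   24. ]]
```

```bash
ls pics
```

```text
m.png
side0.png
sj.png
tj.png
top0.png
u.png
```

```bash
cat >> h.py <<'E'
J=np.array([615.7,127.5,-0.2302]); UN=(585.4,-174.0,np.radians(3.3))
def Rnest(): # tool square to slope
    R,_=nestT(J);return np.c_[R[:,0],-R[:,1],-R[:,2]]
def Rdown(yaw): return Ro.from_euler('z',yaw).as_matrix()@np.diag([1,-1,-1.])
def go(p,R):
    o=get_obs();R0=Ro.from_quat(o['tool_rot']).as_matrix();d=R0.T@(np.asarray(p).ravel()-o['eef_pos'])/1000
    print('dp',np.round(d,4).tolist(),'rot',np.round(np.degrees(Ro.from_matrix(R0.T@R).as_rotvec()),1).tolist())
def gn(*P,pitch=0): # target in nest frame
    R=Rnest()@Ro.from_euler('y',pitch,degrees=True).as_matrix(); go(n2w(J,P),R)
def st():
    o=get_obs();R,p=nestT(J);Rt=Ro.from_quat(o['tool_rot']).as_matrix()
    print('t',round(o['time_s'],2),'nest',np.round(R.T@(o['eef_pos']-p),1),'w',np.round(o['eef_pos'],1),'Fnest',np.round(R.T@o['wrist_force'],2),'err',np.round(np.degrees(Ro.from_matrix(Rnest().T@Rt).as_rotvec()),1),'op',round(o['opening'],1),'j',np.round(o['joint_positions'],2))
E
python3 -c "
from h import *
st();gn(-68,0,90)"
```

```text
t 0.1 nest [ -45.4 -789.8  216.2] w [ 292.  -607.9  237.5] Fnest [ 0.11  0.09 -0.67] err [ 10.3 -28.9 -37.9] op 88.3 j [-1.16  0.26  1.61 -0.    1.27 -0.04]
dp [0.5293, -0.5876, 0.1218] rot [-10.3, 28.9, 37.9]
```

```bash
python3 -m crank '[{"dp":[0.04,-0.045,0.0],"delta_rot":[-1,3,4]},{"dp":[0.08,-0.09,0.0],"delta_rot":[-2,6,8]},{"dp":[0.12,-0.13,0.01],"delta_rot":[-3,9,12]},{"dp":[0.16,-0.18,0.02],"delta_rot":[-4,12,16]},{"dp":[0.20,-0.22,0.03],"delta_rot":[-5,14,19]},{"dp":[0.24,-0.27,0.03],"delta_rot":[-6,17,23]},{"dp":[0.28,-0.31,0.04],"delta_rot":[-7,20,27]},{"dp":[0.32,-0.36,0.04],"delta_rot":[-8,23,30]}]' 0; python3 -c "
from h import *
st();gn(-68,0,80)"
```

```text
time_s: 1.1
eef_pos: [423.7, -144.6, 197.3]
tool_rot: [0.977, -0.043, 0.207, 0.022]
wrist_force: [0.3, -0.0, 0.5]
opening: 10.3
t 1.1 nest [ -46.  -308.7  170.1] w [ 423.7 -144.6  197.3] Fnest [0.54 0.04 0.25] err [ 2.3 -5.9 -7.6] op 10.3 j [-0.49 -0.43  2.38  0.19  0.81  1.07]
dp [0.0288, -0.3044, 0.1021] rot [-2.3, 5.9, 7.6]
```

```bash
python3 -m crank '[{"dp":[0.005,-0.05,0.01],"delta_rot":[-1,1,2]},{"dp":[0.01,-0.10,0.02],"delta_rot":[-1,2,4]},{"dp":[0.014,-0.15,0.04],"delta_rot":[-2,3,5]},{"dp":[0.018,-0.20,0.05],"delta_rot":[-2,4,6]},{"dp":[0.023,-0.25,0.07],"delta_rot":[-2.3,5.9,7.6]},{"dp":[0.0288,-0.3044,0.09],"delta_rot":[-2.3,5.9,7.6]},{"dp":[0.0288,-0.3044,0.1021],"delta_rot":[-2.3,5.9,7.6]},{"dp":[0.0288,-0.3044,0.1021],"delta_rot":[-2.3,5.9,7.6]}]' 0; python3 -c "
from h import *
st();gn(-68,0,46)
for n in ('side','top'): cv2.imwrite('pics/b%s.png'%n,read_camera(n)[...,::-1])
a=cv2.imread('pics/bside.png')[180:420,180:440];b=cv2.imread('pics/btop.png')[130:370,120:380]
cv2.imwrite('pics/b.png',cv2.resize(np.hstack([a,b]),None,fx=1.5,fy=1.5))"
```

```text
time_s: 2.1
eef_pos: [522.4, 138.2, 115.6]
tool_rot: [0.964, -0.102, 0.245, 0.021]
wrist_force: [-0.1, 0.2, -0.2]
opening: 0.7
t 2.1 nest [-59.5 -10.9  83.5] w [522.4 138.2 115.6] Fnest [-0.23  0.18 -0.06] err [ 1.1 -1.5 -0.8] op 0.7 j [ 0.37 -0.09  2.32 -0.52  0.54  2.55]
dp [-0.0073, -0.0102, 0.0379] rot [-1.1, 1.5, 0.8]
```

View pics/b.png

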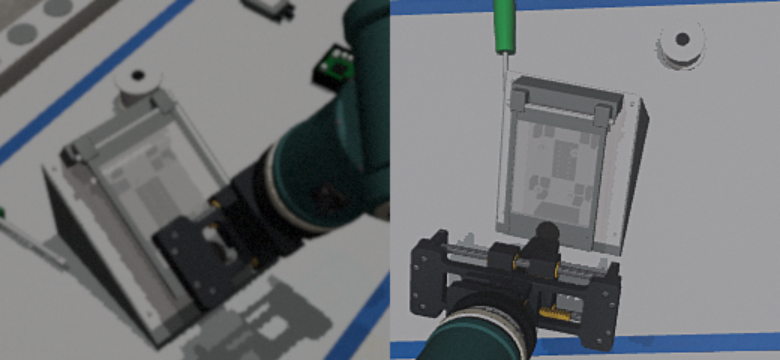

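Joint 6 sits at its limit in this orientation. The half-turned grasp is equivalent, so I'll spin −180° about the tool z axis and use that from here on.

```bash
python3 -m crank '[{"dp":[0,0,0],"delta_rot":[0,0,-10]},{"dp":[0,0,0],"delta_rot":[0,0,-20]},{"dp":[0,0,0],"delta_rot":[0,0,-30]},{"dp":[0,0,0],"delta_rot":[0,0,-40]},{"dp":[0,0,0],"delta_rot":[0,0,-50]},{"dp":[0,0,0],"delta_rot":[0,0,-60]},{"dp":[0,0,0],"delta_rot":[0,0,-70]},{"dp":[0,0,0],"delta_rot":[0,0,-80]}]' 0
python3 - <<'E'
s=open('h.py').read()
s=s.replace("return np.c_[R[:,0],-R[:,1],-R[:,2]]","return np.c_[-R[:,0],R[:,1],-R[:,2]]").replace("np.diag([1,-1,-1.])","np.diag([-1,1,-1.])")
open('h.py','w').write(s)
E
python3 -c "
from h import *
st();gn(-68,0,70)"
```

```text
time_s: 3.2
eef_pos: [522.2, 136.2, 117.4]
tool_rot: [0.803, 0.542, 0.175, 0.175]
wrist_force: [0.6, 1.0, -0.5]
opening: 0.6
t 3.2 nest [-58.4 -12.8  85. ] w [522.2 136.2 117.4] Fnest [ 0.01  1.15 -0.6 ] err [ 0.4  1.9 99.1] op 0.6 j [ 0.37 -0.1   2.32 -0.52  0.54  1.15]
dp [0.0109, -0.0112, 0.0154] rot [-0.4, -1.9, -99.1]
```

```bash
python3 -m crank '[{"dp":[0,0,0],"delta_rot":[0,0,-10]},{"dp":[0,0,0],"delta_rot":[0,0,-20]},{"dp":[0,0,0],"delta_rot":[0,0,-30]},{"dp":[0,0,0],"delta_rot":[0,0,-40]},{"dp":[0,0,0],"delta_rot":[0,0,-50]},{"dp":[0,0,0],"delta_rot":[0,0,-60]},{"dp":[0,0,0],"delta_rot":[0,0,-70]},{"dp":[0.006,-0.006,0.008],"delta_rot":[0,-1,-80]}]' 0; 
python3 -c "
from h import *
st();gn(-68,0,55)"
```

```text
time_s: 4.2
eef_pos: [523.8, 142.0, 109.9]
tool_rot: [0.268, 0.93, 0.015, 0.252]
wrist_force: [-0.1, 0.3, -0.2]
opening: 0.4
t 4.2 nest [-61.9  -6.9  78.3] w [523.8 142.  109.9] Fnest [-0.24  0.3  -0.13] err [-0.2  0.8 19. ] op 0.4 j [ 0.4  -0.07  2.32 -0.58  0.54 -0.16]
dp [0.0077, 0.0045, 0.0234] rot [0.2, -0.8, -19.0]
```

```bash
python3 -m crank '[{"dp":[0.004,0.002,0.01],"delta_rot":[0.2,-0.8,-10]},{"dp":[0.0077,0.0045,0.02],"delta_rot":[0.2,-0.8,-19]},{"dp":[0.0077,0.0045,0.028],"delta_rot":[0.2,-0.8,-19]},{"dp":[0.0077,0.0045,0.028],"delta_rot":[0.2,-0.8,-19]}]' 0; 
python3 -c "
from h import *
st();gn(-68,0,44)"
```

```text
time_s: 4.7
eef_pos: [533.6, 145.9, 82.5]
tool_rot: [0.113, 0.959, -0.03, 0.257]
wrist_force: [-0.4, 1.2, 0.1]
opening: 0.6
t 4.7 nest [-68.1  -0.8  50.3] w [533.6 145.9  82.5] Fnest [-0.52  1.04  0.37] err [ 0.1 -0.   0.2] op 0.6 j [ 0.41 -0.    2.32 -0.69  0.49 -0.37]
dp [-0.0001, 0.0009, 0.0063] rot [-0.1, 0.0, -0.2]
```

```bash
python3 -m crank '[{"dp":[0,0.0008,0.003],"delta_rot":[0,0,0]},{"dp":[0,0.0008,0.006],"delta_rot":[0,0,0]},{"dp":[0,0.0008,0.009],"delta_rot":[0,0,0]},{"dp":[0,0.0008,0.011],"delta_rot":[0,0,0]},{"dp":[0,0.0008,0.011],"delta_rot":[0,0,0]}]' 0; 
python3 -c "
from h import *
st()"
```

```text
time_s: 5.32
eef_pos: [539.4, 145.4, 73.1]
tool_rot: [0.113, 0.959, -0.03, 0.257]
wrist_force: [-0.2, -0.5, 2.1]
opening: 0.4
t 5.33 nest [-67.9   0.   39.3] w [539.4 145.4  73.1] Fnest [ 0.99 -0.52  1.85] err [ 0.1 -0.   0.2] op 0.4 j [ 0.4   0.02  2.32 -0.72  0.47 -0.34]
```

Contact (about 2 N). Next, slow steps to feel for the stop.

```bash
python3 -m crank '[{"dp":[0,0,0.001],"delta_rot":[0,0,0]},{"dp":[0,0,0.002],"delta_rot":[0,0,0]},{"dp":[0,0,0.002],"delta_rot":[0,0,0]}]' 0; 
python3 -c "
from h import *
st()"; python3 -m crank '[{"dp":[0,0,0.001],"delta_rot":[0,0,0]},{"dp":[0,0,0.001],"delta_rot":[0,0,0]}]' 0; 
python3 -c "
from h import *
st()"
```

```text
time_s: 5.7
eef_pos: [540.3, 145.2, 71.3]
tool_rot: [0.113, 0.959, -0.03, 0.257]
wrist_force: [-0.9, -0.2, 1.8]
opening: 0.3
t 5.7 nest [-67.9   0.   37.3] w [540.3 145.2  71.3] Fnest [ 0.19 -0.38  1.95] err [ 0.1 -0.   0.2] op 0.3 j [ 0.4   0.03  2.32 -0.72  0.46 -0.34]
time_s: 5.95
eef_pos: [540.8, 145.0, 70.4]
tool_rot: [0.113, 0.959, -0.03, 0.257]
wrist_force: [-1.8, -0.2, 2.3]
opening: 0.6
t 5.95 nest [-67.9   0.   36.2] w [540.8 145.   70.4] Fnest [-0.33 -0.59  2.88] err [ 0.1 -0.   0.2] op 0.6 j [ 0.4   0.03  2.32 -0.73  0.46 -0.33]
```

```bash
python3 -m crank '[{"dp":[0,0,0.001],"delta_rot":[0,0,0]},{"dp":[0,0,0.001],"delta_rot":[0,0,0]}]' 0; 
python3 -c "
from h import *
st()"
```

```text
time_s: 6.2
eef_pos: [541.4, 144.9, 69.5]
tool_rot: [0.113, 0.959, -0.03, 0.257]
wrist_force: [-0.5, -1.2, 2.3]
opening: 0.2
t 6.2 nest [-67.9   0.   35.1] w [541.4 144.9  69.5] Fnest [ 0.97 -1.26  2.08] err [ 0.1 -0.   0.2] op 0.2 j [ 0.4   0.03  2.32 -0.73  0.46 -0.33]
```

```bash
for i in 1; do python3 -m crank '[{"dp":[0,0,0.0007],"delta_rot":[0,0,0]},{"dp":[0,0,0.0007],"delta_rot":[0,0,0]}]' 0 >/dev/null; python3 -c "
from h import *
st()"; done; python3 -m crank '[{"dp":[0,0,0.0007],"delta_rot":[0,0,0]},{"dp":[0,0,0.0007],"delta_rot":[0,0,0]}]' 0 >/dev/null;python3 -c "
from h import *
st()"
```

```text
t 6.45 nest [-67.8   0.   34.5] w [541.7 144.9  69. ] Fnest [-0.72 -0.91  5.59] err [ 0.1 -0.   0.2] op 0.5 j [ 0.4   0.03  2.32 -0.73  0.46 -0.33]
t 6.7 nest [-67.8   0.   34.1] w [541.9 144.8  68.6] Fnest [-2.09 -1.32  9.81] err [ 0.1 -0.   0.2] op 0.6 j [ 0.4   0.03  2.32 -0.73  0.46 -0.33]
```

```bash
python3 -m crank '[{"dp":[0,0,0.0007],"delta_rot":[0,0,0]},{"dp":[0,0,0.0007],"delta_rot":[0,0,0]}]' 0 >/dev/null;python3 -c "
from h import *
st()"
```

```text
t 6.95 nest [-67.8  -0.   33.9] w [542.  144.8  68.4] Fnest [-2.49 -1.47 13.49] err [ 0.1 -0.   0.2] op 0.4 j [ 0.4   0.04  2.32 -0.73  0.46 -0.33]
```

The stop is felt at nest z ≈ 34: force climbs to 13 N with almost no travel. I'll back off upward and toward the robot.

```bash
python3 -m crank '[{"dp":[0,0,-0.012],"delta_rot":[0,0,0]},{"dp":[0.02,0,-0.03],"delta_rot":[0,0,0]},{"dp":[0.05,0,-0.05],"delta_rot":[0,0,0]},{"dp":[0.06,0,-0.08],"delta_rot":[0,0,0]},{"dp":[0.06,0,-0.10],"delta_rot":[0,0,0]},{"dp":[0.06,0,-0.11],"delta_rot":[0,0,0]}]' 0.08; python3 -c "
from h import *
st(); cv2.imwrite('pics/c.png',read_camera('side')[...,::-1])
ux,uy,a=UN; go((ux,uy,110),Rdown(a))"
```

```text
time_s: 7.7
eef_pos: [437.8, 170.3, 134.8]
tool_rot: [0.113, 0.959, -0.029, 0.258]
wrist_force: [0.4, -0.3, -0.7]
opening: 58.3
t 7.7 nest [-127.6    1.1  145. ] w [437.8 170.3 134.8] Fnest [ 0.02 -0.23 -0.79] err [ 0.  -0.1  0.2] op 58.3 j [ 0.58 -0.25  2.42 -0.61  0.69 -0.33]
dp [-0.1805, -0.301, 0.1335] rot [-4.3, 30.0, -16.4]
```

View pics/c.png

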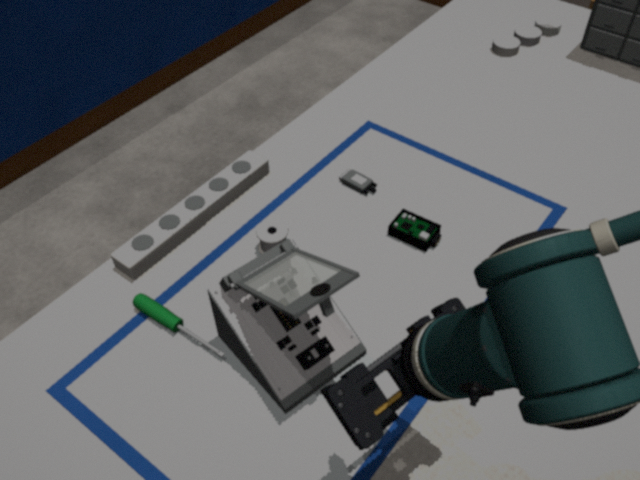

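The lid is springing up (front edge near (320,290) in the side view). Next I'll go to a point above the unit.

```bash
python3 -m crank '[{"dp":[0,-0.05,0],"delta_rot":[-0.5,4,-2]},{"dp":[0,-0.10,0],"delta_rot":[-1,8,-4]},{"dp":[-0.02,-0.16,0.02],"delta_rot":[-2,12,-7]},{"dp":[-0.06,-0.20,0.04],"delta_rot":[-2.5,17,-9]},{"dp":[-0.10,-0.24,0.07],"delta_rot":[-3,21,-11]},{"dp":[-0.14,-0.28,0.10],"delta_rot":[-4,25,-14]},{"dp":[-0.1805,-0.301,0.1335],"delta_rot":[-4.3,30,-16.4]},{"dp":[-0.1805,-0.301,0.1335],"delta_rot":[-4.3,30,-16.4]}]' 0.08; python3 -c "
from h import *
st(); 
ux,uy,a=UN; go((ux,uy,60),Rdown(a));go((ux,uy,4),Rdown(a))
for n in ('side','top'): cv2.imwrite('pics/d%s.png'%n,read_camera(n)[...,::-1])
a=cv2.imread('pics/dside.png')[180:420,180:440];b=cv2.imread('pics/dtop.png')[130:370,170:450]
cv2.imwrite('pics/d.png',cv2.resize(np.hstack([a,b]),None,fx=1.45,fy=1.45))"
```

```text
time_s: 8.75
eef_pos: [587.8, -177.2, 108.4]
tool_rot: [-0.028, 1.0, 0.0, -0.001]
wrist_force: [-0.1, 1.5, 0.7]
opening: 80.1
t 8.75 nest [  54.4 -303.     9.5] w [ 587.8 -177.2  108.4] Fnest [-0.07  1.47  0.8 ] err [ -4.3  29.9 -16.1] op 80.1 j [-0.33  0.26  1.86 -0.    1.02 -1.96]
dp [0.0022, 0.0033, 0.0484] rot [0.0, -0.1, -0.0]
dp [0.0021, 0.0033, 0.1044] rot [0.0, -0.1, -0.0]
```

View pics/d.png

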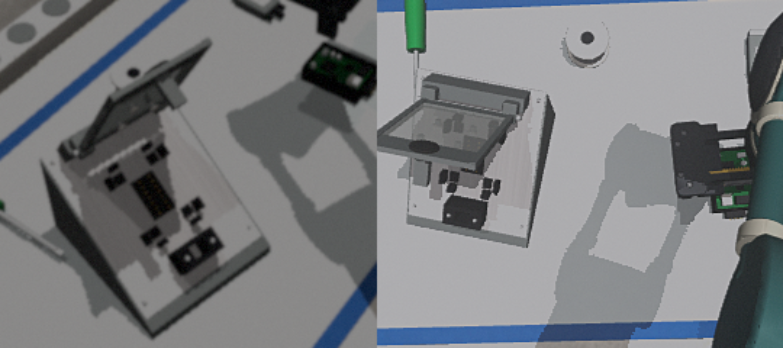

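The lid is open and the nest is visible, with the gripper above the unit. Descending to grasp.

```bash
python3 -m crank '[{"dp":[0.002,0.0033,0.03],"delta_rot":[0,0,0]},{"dp":[0.002,0.0033,0.06],"delta_rot":[0,0,0]},{"dp":[0.002,0.0033,0.08],"delta_rot":[0,0,0]},{"dp":[0.002,0.0033,0.095],"delta_rot":[0,0,0]},{"dp":[0.002,0.0033,0.104],"delta_rot":[0,0,0]},{"dp":[0.002,0.0033,0.104],"delta_rot":[0,0,0]}]' 0.08; python3 -c "
from h import *
st(); 
ux,uy,a=UN; go((ux,uy,4),Rdown(a))"
```

```text
time_s: 9.6
eef_pos: [585.9, -175.0, 3.6]
tool_rot: [-0.028, 1.0, -0.0, -0.001]
wrist_force: [-0.6, 0.6, 0.2]
opening: 79.8
t 9.6 nest [  -0.  -301.3  -80.1] w [ 585.9 -175.     3.6] Fnest [-0.53  0.44  0.55] err [ -4.3  29.9 -16. ] op 79.8 j [-0.33  0.39  1.92 -0.    0.83 -1.96]
dp [0.0005, 0.001, -0.0004] rot [-0.0, -0.1, -0.1]
```

```bash
python3 -m crank '[{"dp":[0,0.001,0],"delta_rot":[0,0,0]},{"dp":[0,0.001,0],"delta_rot":[0,0,0]},{"dp":[0,0.001,0],"delta_rot":[0,0,0]},{"dp":[0,0.001,0],"delta_rot":[0,0,0]},{"dp":[0,0.001,0],"delta_rot":[0,0,0]},{"dp":[0,0.001,0],"delta_rot":[0,0,0]}]' 0.04; python3 -c "
from h import *
st(); "
```

```text
time_s: 10.35
eef_pos: [586.4, -174.3, 4.4]
tool_rot: [-0.028, 1.0, -0.0, -0.0]
wrist_force: [-1.4, -0.7, 4.8]
opening: 51.8
t 10.35 nest [   0.7 -300.5  -79.6] w [ 586.4 -174.3    4.4] Fnest [ 1.37 -1.03  4.8 ] err [ -4.2  29.8 -16. ] op 51.8 j [-0.33  0.39  1.92 -0.    0.83 -1.95]
```

Gripped at 51.8 mm. I'll lift, then refine the nest pose from the picture with the lid open.

```bash
python3 -m crank '[{"dp":[0,0,-0.02],"delta_rot":[0,0,0]},{"dp":[0,0,-0.06],"delta_rot":[0,0,0]},{"dp":[0,0,-0.11],"delta_rot":[0,0,0]},{"dp":[0,0,-0.16],"delta_rot":[0,0,0]},{"dp":[0,0,-0.18],"delta_rot":[0,0,0]},{"dp":[0,0,-0.18],"delta_rot":[0,0,0]}]' 0.04; python3 -c "
from h import *
st(); 
for n in ('side','top'): cv2.imwrite('pics/e%s.png'%n,read_camera(n)[...,::-1])
g=lambda im:np.clip(255*(im/255.)**.6,0,255).astype(np.uint8)
a=cv2.imread('pics/eside.png')[230:405,200:370];b=cv2.imread('pics/etop.png')[165:305,175:300]
cv2.imwrite('pics/e1.png',cv2.resize(g(a),None,fx=3.4,fy=3.4,interpolation=2));cv2.imwrite('pics/e2.png',cv2.resize(g(b),None,fx=4,fy=4,interpolation=2));cv2.imwrite('pics/e3.png',cv2.resize(g(cv2.imread('pics/eside.png')[80:280,380:640]),None,fx=3,fy=3,interpolation=2))"
```

```text
time_s: 11.1
eef_pos: [587.2, -174.3, 185.9]
tool_rot: [-0.028, 1.0, -0.001, 0.001]
wrist_force: [0.0, -1.0, -1.7]
opening: 51.7
t 11.1 nest [  92.1 -300.4   77.2] w [ 587.2 -174.3  185.9] Fnest [-0.63 -1.02 -1.6 ] err [ -4.2  29.6 -16. ] op 51.7 j [-0.33  0.18  1.8  -0.    1.15 -1.95]
```

View pics/e1.png

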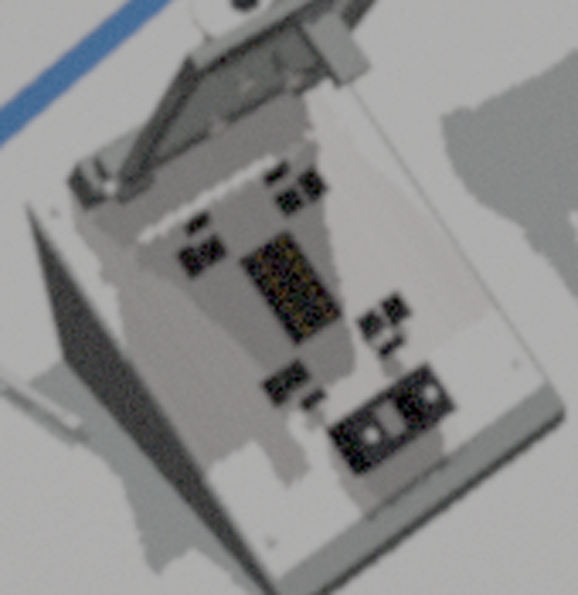

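View pics/e2.png

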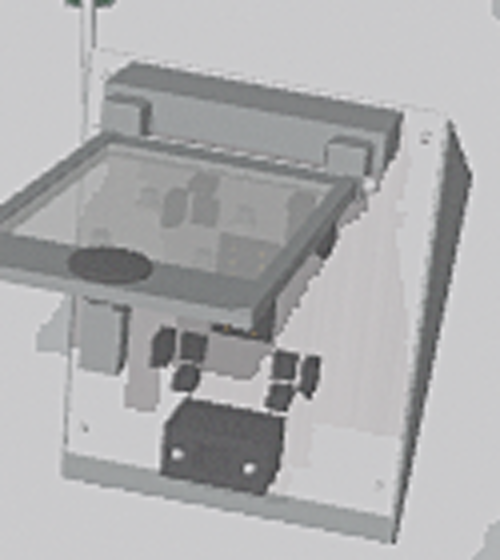

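View pics/e3.png

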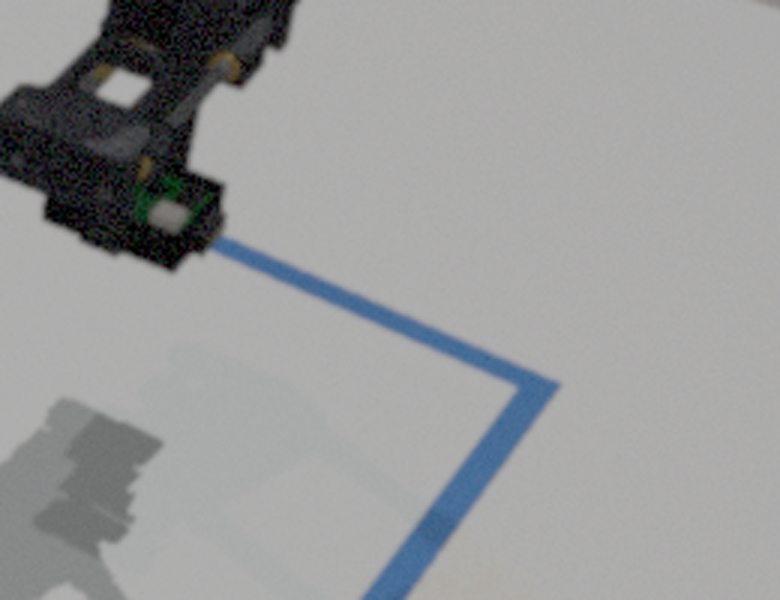

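```bash
cat > ov.py <<'E'
from h import *
import sys
side=cv2.imread('pics/eside.png');top=cv2.imread('pics/etop.png')
print('latch side',np.round(proj('side',n2w(J,[(x,y,23) for x,y in[(-80,23),(-80,-23),(-56,-23),(-56,23)]])),1).tolist())
print('latch top',np.round(proj('top',n2w(J,[(x,y,23) for x,y in[(-80,23),(-80,-23),(-56,-23),(-56,23)]])),1).tolist())
g=lambda im:np.clip(255*(im/255.)**.5,0,255).astype(np.uint8)
P=[]
for sx in(-1,1):
  for sy in(-1,1):
    P+= [[(sx*(X),sy*Y,9) for X,Y in((40.5,28.5),)]]
for n,im,x0,y0,w,h in(('side',side,230,270,110,110),('top',top,185,235,90,70)):
    f=6;A=cv2.resize(g(im[y0:y0+h,x0:x0+w]),None,fx=f,fy=f,interpolation=2)
    def dr(P,c):
        q=((proj(n,n2w(J,P))-[x0,y0]+.5)*f).astype(int);cv2.polylines(A,[q.reshape(-1,1,2)],True,c,1)
    dr([(x,y,23) for x,y in[(-80,23),(-80,-23),(-56,-23),(-56,23)]],(0,0,255))
    dr([(x,y,9) for x,y in[(-40.5,28.5),(-40.5,-28.5),(40.5,-28.5),(40.5,28.5)]],(0,255,0))
    dr([(x,y,9) for x,y in[(-46.5,34.5),(-46.5,-34.5),(46.5,-34.5),(46.5,34.5)]],(255,128,0))
    cv2.imwrite('pics/o%s.png'%n,A)
E
python3 ov.py
```

```text
latch side [[309.5, 368.9], [335.4, 350.5], [325.9, 336.0], [299.8, 354.0]]
latch top [[214.3, 282.8], [240.8, 288.4], [242.3, 275.7], [215.4, 270.1]]
```

View pics/oside.png

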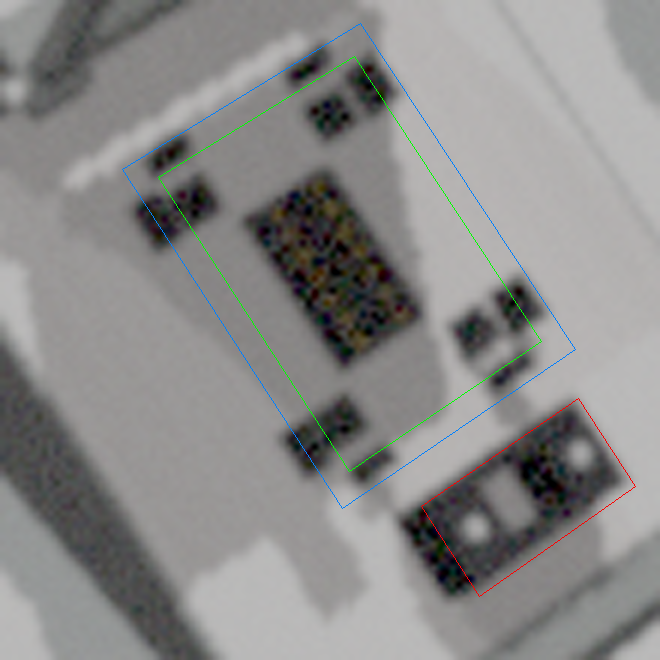

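View pics/otop.png

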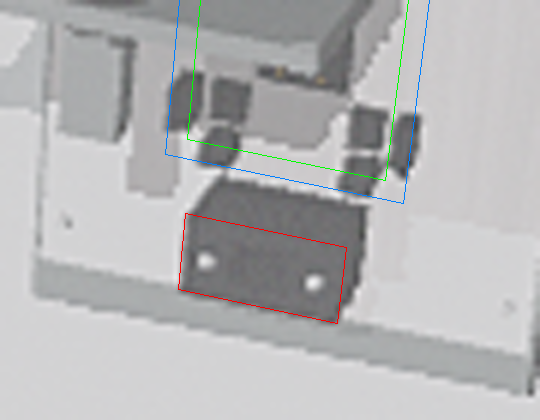

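The nest fit agrees with the top view to about half a pixel: the latch block's front corners fall on the prediction. Carrying the unit, re-oriented square to the slope, to a point beside and above the nest.

```bash
python3 -c "
from h import *
gn(1,-150,110)"
```

```text
dp [0.047, 0.1703, 0.0137] rot [4.3, -30.0, 16.0]
```

```bash
python3 -m crank '[{"dp":[0.015,0.03,0],"delta_rot":[0.7,-5,3]},{"dp":[0.025,0.06,0],"delta_rot":[1.5,-10,5.5]},{"dp":[0.035,0.09,0],"delta_rot":[2.2,-16,8]},{"dp":[0.04,0.12,0.005],"delta_rot":[3,-22,11]},{"dp":[0.045,0.15,0.01],"delta_rot":[3.7,-27,14]},{"dp":[0.047,0.1703,0.0137],"delta_rot":[4.3,-30,16]},{"dp":[0.047,0.1703,0.0137],"delta_rot":[4.3,-30,16]}]' 0.04; python3 -c "
from h import *
st();gn(1,0,60)"
```

```text
time_s: 12.08
eef_pos: [524.7, -4.7, 163.8]
tool_rot: [0.109, 0.961, -0.03, 0.253]
wrist_force: [-0.1, 1.0, -2.1]
opening: 51.7
t 12.07 nest [  -5.1 -149.5  107.9] w [524.7  -4.7 163.8] Fnest [-1.35  0.93 -1.59] err [ 0.   0.4 -0.2] op 51.7 j [ 0.02 -0.25  2.35 -0.24  0.55 -1.15]
dp [-0.0071, 0.1495, 0.0477] rot [-0.0, -0.4, 0.2]
```

```bash
python3 -m crank '[{"dp":[-0.002,0.04,0],"delta_rot":[0,-0.4,0.2]},{"dp":[-0.004,0.08,0.005],"delta_rot":[0,-0.4,0.2]},{"dp":[-0.006,0.12,0.015],"delta_rot":[0,-0.4,0.2]},{"dp":[-0.007,0.145,0.03],"delta_rot":[0,-0.4,0.2]},{"dp":[-0.0071,0.1495,0.045],"delta_rot":[0,-0.4,0.2]},{"dp":[-0.0071,0.1495,0.0477],"delta_rot":[0,-0.4,0.2]},{"dp":[-0.0071,0.1495,0.0477],"delta_rot":[0,-0.4,0.2]}]' 0.04; python3 -c "
from h import *
st();gn(1,0,30)
for n in ('side','top'): cv2.imwrite('pics/f%s.png'%n,read_camera(n)[...,::-1])
g=lambda im:np.clip(255*(im/255.)**.6,0,255).astype(np.uint8)
a=g(cv2.imread('pics/fside.png')[180:420,190:400]);b=g(cv2.imread('pics/ftop.png')[130:370,150:360])
cv2.imwrite('pics/f.png',cv2.resize(np.hstack([a,b]),None,fx=1.9,fy=1.9,interpolation=2))
"
```

```text
time_s: 12.95
eef_pos: [586.7, 132.6, 124.4]
tool_rot: [0.111, 0.96, -0.031, 0.256]
wrist_force: [0.6, 0.3, -2.3]
opening: 51.8
t 12.95 nest [ 0.2 -1.7 59.2] w [586.7 132.6 124.4] Fnest [-0.7   0.42 -2.3 ] err [0.1 0.2 0. ] op 51.8 j [ 0.33  0.01  2.21 -0.55  0.54 -0.58]
dp [-0.0009, 0.0017, 0.0292] rot [-0.1, -0.2, -0.0]
```

View pics/f.png

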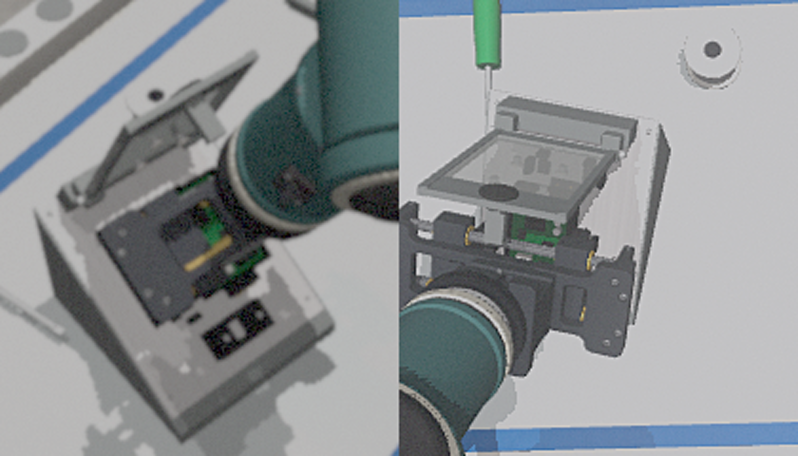

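Clear of the lid. Descending to just above the locators.

```bash
python3 -m crank '[{"dp":[-0.0009,0.0017,0.01],"delta_rot":[-0.1,-0.2,0]},{"dp":[-0.0009,0.0017,0.022],"delta_rot":[-0.1,-0.2,0]},{"dp":[-0.0009,0.0017,0.032],"delta_rot":[-0.1,-0.2,0]},{"dp":[-0.0009,0.0017,0.04],"delta_rot":[-0.1,-0.2,0]},{"dp":[-0.0009,0.0017,0.041],"delta_rot":[-0.1,-0.2,0]},{"dp":[-0.0009,0.0017,0.041],"delta_rot":[-0.1,-0.2,0]}]' 0.04; python3 -c "
from h import *
st();gn(1,0,10)
for n in ('side','top'): cv2.imwrite('pics/g%s.png'%n,read_camera(n)[...,::-1])
g=lambda im:np.clip(255*(im/255.)**.5,0,255).astype(np.uint8)
a=g(cv2.imread('pics/gside.png')[260:380,220:345]);
cv2.imwrite('pics/g.png',cv2.resize(a,None,fx=5,fy=5,interpolation=2))
"
```

```text
time_s: 13.8
eef_pos: [608.3, 129.8, 90.4]
tool_rot: [0.111, 0.959, -0.03, 0.258]
wrist_force: [-1.2, -0.2, -1.8]
opening: 51.8
t 13.8 nest [ 2.   0.6 19. ] w [608.3 129.8  90.4] Fnest [-1.9  -0.52 -1.01] err [-0.  -0.1  0. ] op 51.8 j [ 0.31  0.1   2.2  -0.62  0.46 -0.52]
dp [0.001, -0.0006, 0.009] rot [0.0, 0.1, -0.0]
```

View pics/g.png

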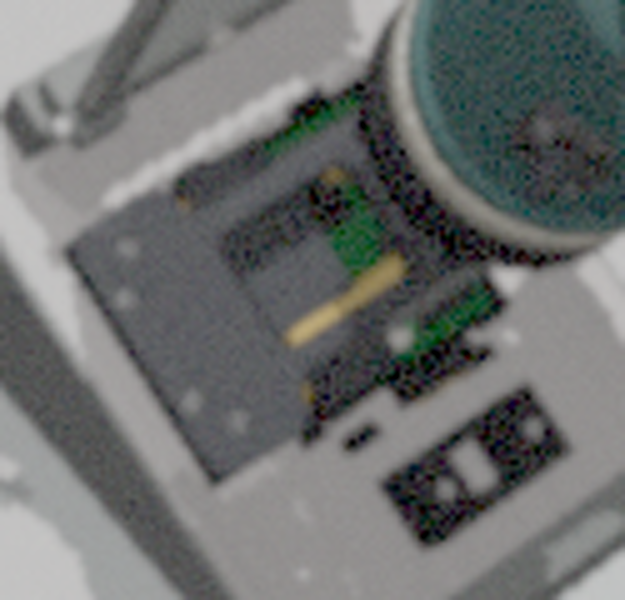

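```bash
python3 -c "
from h import *
o=np.array([1.0,.6,14.6])
im=cv2.imread('pics/gside.png');g=lambda im:np.clip(255*(im/255.)**.4,0,255).astype(np.uint8)
x0,y0=270,300;f=8;A=cv2.resize(g(im[y0:y0+75,x0:x0+80]),None,fx=f,fy=f,interpolation=2)
def dr(P,c):
  q=((proj('side',n2w(J,P))-[x0,y0]+.5)*f).astype(int);cv2.polylines(A,[q.reshape(-1,1,2)],True,c,1)
dr(o+[(-38,26,24),(-38,-26,24),(-38,-26,0),(-38,26,0)],(0,0,255))
dr(o+[(-46,12,12),(-46,-12,12)],(0,255,255))
dr([(x,y,23) for x,y in[(-80,23),(-80,-23),(-56,-23),(-56,23)]],(255,0,255))
dr([(x,y,9) for x,y in[(-40.5,25),(-40.5,16),(-46.5,16),(-46.5,25)]],(0,255,0))
cv2.imwrite('pics/g2.png',A)"
```

```text
(no output)
```

View pics/g2.png

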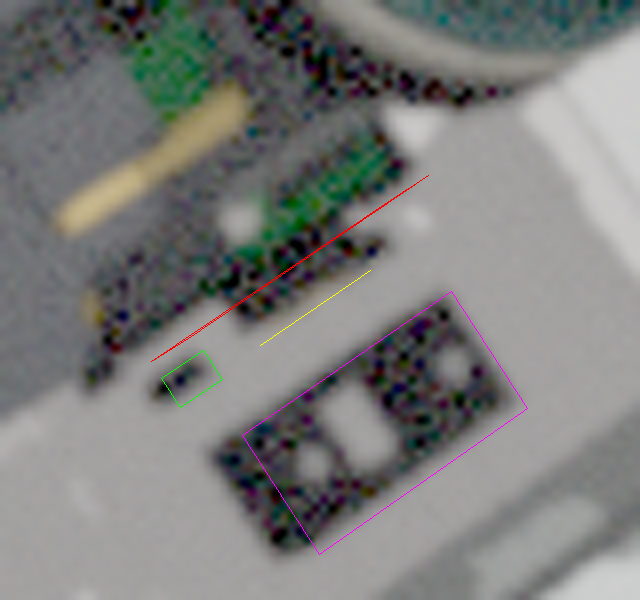

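Both the unit and the jig shift by the same ~1.5 px against the prediction in the side view, so they are aligned with each other to within about 1 mm. Lowering slowly.

```bash
python3 -m crank '[{"dp":[0.001,-0.0006,0.002],"delta_rot":[0,0,0]},{"dp":[0.001,-0.0006,0.004],"delta_rot":[0,0,0]},{"dp":[0.001,-0.0006,0.006],"delta_rot":[0,0,0]},{"dp":[0.001,-0.0006,0.008],"delta_rot":[0,0,0]},{"dp":[0.001,-0.0006,0.0095],"delta_rot":[0,0,0]},{"dp":[0.001,-0.0006,0.0095],"delta_rot":[0,0,0]}]' 0.04; python3 -c "
from h import *
st();gn(1,0,5)"
```

```text
time_s: 14.65
eef_pos: [612.0, 128.5, 82.0]
tool_rot: [0.111, 0.959, -0.03, 0.259]
wrist_force: [0.3, 1.0, -1.4]
opening: 52.0
t 14.65 nest [1.2 0.1 9.7] w [612.  128.5  82. ] Fnest [-0.64  1.04 -1.29] err [-0.  -0.2  0. ] op 52.0 j [ 0.31  0.12  2.2  -0.64  0.44 -0.5 ]
dp [0.0002, -0.0001, 0.0047] rot [0.0, 0.2, -0.0]
```

Underside is now ~5 mm above the rests, inside the locators, with no contact force. Down in 1 mm steps.

```bash
python3 -m crank '[{"dp":[0,0,0.001],"delta_rot":[0,0,0]},{"dp":[0,0,0.002],"delta_rot":[0,0,0]},{"dp":[0,0,0.003],"delta_rot":[0,0,0]},{"dp":[0,0,0.004],"delta_rot":[0,0,0]},{"dp":[0,0,0.004],"delta_rot":[0,0,0]}]' 0.04; python3 -c "
from h import *
st()"; python3 -m crank '[{"dp":[0,0,0.0007],"delta_rot":[0,0,0]},{"dp":[0,0,0.001],"delta_rot":[0,0,0]}]' 0.04 >/dev/null; python3 -c "
from h import *
st()"
```

```text
time_s: 15.28
eef_pos: [614.0, 128.0, 78.4]
tool_rot: [0.111, 0.959, -0.03, 0.258]
wrist_force: [0.3, 0.9, -1.5]
opening: 52.0
t 15.28 nest [1.1 0.  5.6] w [614.  128.   78.4] Fnest [-0.7   0.98 -1.28] err [-0.  -0.2  0. ] op 52.0 j [ 0.3   0.12  2.2  -0.65  0.44 -0.5 ]
t 15.53 nest [1.2 0.  4.6] w [614.5 127.8  77.5] Fnest [-0.2  -0.23  0.01] err [-0.  -0.2  0. ] op 52.0 j [ 0.3   0.13  2.2  -0.65  0.44 -0.49]
```

```bash
python3 -m crank '[{"dp":[0,0,0.0007],"delta_rot":[0,0,0]},{"dp":[0,0,0.0007],"delta_rot":[0,0,0]}]' 0.04 >/dev/null; python3 -c "
from h import *
st()"
```

```text
t 15.78 nest [1.2 0.1 4.5] w [614.5 127.8  77.5] Fnest [-1.89 -1.49  8.17] err [-0.  -0.2  0. ] op 51.3 j [ 0.3   0.13  2.2  -0.65  0.44 -0.49]
```

Seated: contact at exactly the expected height. Opening.

```bash
python3 -m crank '[{"dp":[0,0,-0.0003],"delta_rot":[0,0,0]},{"dp":[0,0,-0.0003],"delta_rot":[0,0,0]},{"dp":[0,0,-0.0003],"delta_rot":[0,0,0]},{"dp":[0,0,-0.0003],"delta_rot":[0,0,0]}]' 0.072; python3 -m crank '[{"dp":[0,0,-0.005],"delta_rot":[0,0,0]},{"dp":[0,0,-0.02],"delta_rot":[0,0,0]},{"dp":[0,0,-0.05],"delta_rot":[0,0,0]},{"dp":[0,0,-0.10],"delta_rot":[0,0,0]},{"dp":[0,0,-0.15],"delta_rot":[0,0,0]},{"dp":[0,0,-0.20],"delta_rot":[0,0,0]},{"dp":[0.01,0,-0.23],"delta_rot":[0,0,0]}]' 0.072; python3 -c "
from h import *
st();gn(108,0,235)
for n in ('side','top'): cv2.imwrite('pics/i%s.png'%n,read_camera(n)[...,::-1])
g=lambda im:np.clip(255*(im/255.)**.6,0,255).astype(np.uint8)
a=g(cv2.imread('pics/iside.png')[180:420,190:400]);b=g(cv2.imread('pics/itop.png')[130:370,150:360])
cv2.imwrite('pics/i.png',cv2.resize(np.hstack([a,b]),None,fx=1.9,fy=1.9,interpolation=2))
"
```

```text
time_s: 16.27
eef_pos: [614.5, 127.8, 77.8]
tool_rot: [0.111, 0.959, -0.03, 0.259]
wrist_force: [0.2, -0.8, -0.9]
opening: 72.3
time_s: 17.15
eef_pos: [493.3, 157.0, 276.2]
tool_rot: [0.111, 0.959, -0.028, 0.261]
wrist_force: [0.8, -0.6, -1.0]
opening: 72.0
t 17.15 nest [ -7.5   0.8 238.9] w [493.3 157.  276.2] Fnest [ 0.31 -0.35 -1.34] err [-0.2 -0.4  0.1] op 72.0 j [ 0.47 -0.32  2.19 -0.43  0.9  -0.66]
dp [-0.1154, -0.0005, 0.0048] rot [0.2, 0.4, -0.1]
```

View pics/i.png

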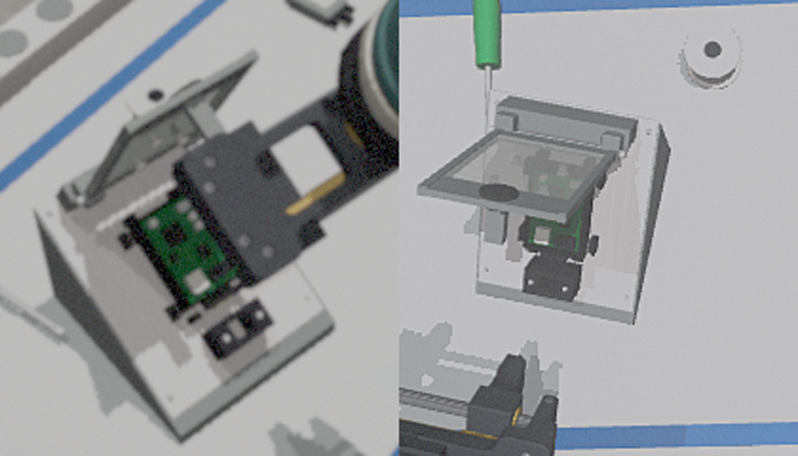

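The unit sits in the nest between the locators with the connector down the slope, and the lid is still open. Now over the lid to its outer side with the fingers shut.

```bash
python3 -m crank '[{"dp":[-0.03,0,0.0],"delta_rot":[0,0,0]},{"dp":[-0.07,0,0.0],"delta_rot":[0,0,0]},{"dp":[-0.10,0,0.0],"delta_rot":[0,0,0]},{"dp":[-0.12,-0.0005,0.005],"delta_rot":[0.2,0.4,0]},{"dp":[-0.12,-0.0005,0.02],"delta_rot":[0.2,0.4,0]},{"dp":[-0.12,-0.0005,0.02],"delta_rot":[0.2,0.4,0]}]' 0; python3 -c "
from h import *
st();gn(110,0,172);gn(100,0,170)
for n in ('side','top'): cv2.imwrite('pics/k%s.png'%n,read_camera(n)[...,::-1])
g=lambda im:np.clip(255*(im/255.)**.6,0,255).astype(np.uint8)
a=g(cv2.imread('pics/kside.png')[180:420,190:400]);b=g(cv2.imread('pics/ktop.png')[130:370,150:360])
cv2.imwrite('pics/k.png',cv2.resize(np.hstack([a,b]),None,fx=1.9,fy=1.9,interpolation=2))
"
```

```text
time_s: 18.0
eef_pos: [602.3, 130.4, 316.1]
tool_rot: [0.111, 0.96, -0.03, 0.255]
wrist_force: [-0.6, -0.5, 0.1]
opening: 14.1
t 18.0 nest [ 1.096e+02 -2.000e-01  2.174e+02] w [602.3 130.4 316.1] Fnest [-0.37 -0.62  0.33] err [0.  0.2 0.1] op 14.1 j [ 0.32 -0.15  1.98 -0.34  0.89 -0.86]
dp [-0.0005, 0.0002, 0.0454] rot [-0.0, -0.2, -0.1]
dp [0.0095, 0.0002, 0.0474] rot [-0.0, -0.2, -0.1]
```

View pics/k.png

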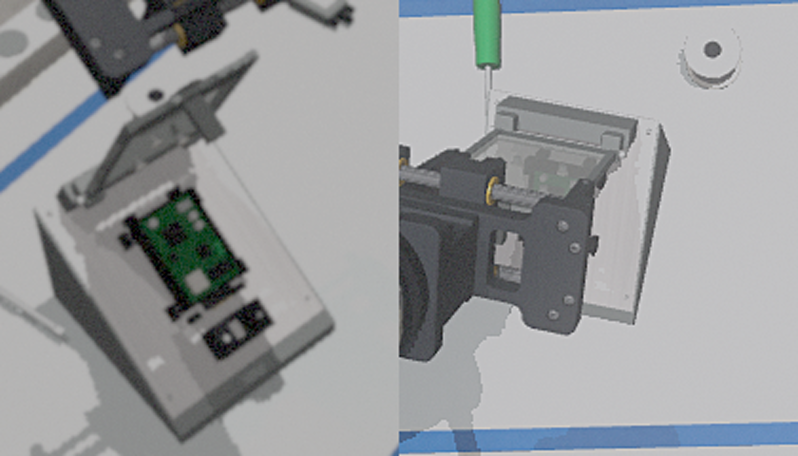

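```bash
python3 -m crank '[{"dp":[0,0,0.02],"delta_rot":[0,0,0]},{"dp":[0,0,0.04],"delta_rot":[0,0,0]},{"dp":[0,0,0.046],"delta_rot":[0,-0.2,0]},{"dp":[0.008,0,0.046],"delta_rot":[0,-0.2,0]},{"dp":[0.016,0,0.046],"delta_rot":[0,-0.2,0]}]' 0; python3 -c "
from h import *
st();gn(75.7,0,172);gn(34.4,0,167);gn(-3.7,0,148)"
```

```text
time_s: 18.73
eef_pos: [611.0, 129.1, 270.0]
tool_rot: [0.111, 0.959, -0.029, 0.258]
wrist_force: [0.4, 0.1, 1.3]
opening: 0.6
t 18.73 nest [ 94.2   0.4 173.1] w [611.  129.1 270. ] Fnest [0.95 0.18 0.9 ] err [-0.1 -0.1  0.1] op 0.6 j [ 0.31 -0.11  2.03 -0.37  0.79 -0.83]
dp [0.0185, -0.0005, 0.001] rot [0.1, 0.1, -0.1]
dp [0.0599, -0.0005, 0.0059] rot [0.1, 0.1, -0.1]
dp [0.098, -0.0006, 0.0248] rot [0.1, 0.1, -0.1]
```

```bash
python3 -m crank '[{"dp":[0.009,0,0.003],"delta_rot":[0,0,0]},{"dp":[0.0185,0,0.003],"delta_rot":[0,0,0]},{"dp":[0.032,0,0.004],"delta_rot":[0,0,0]},{"dp":[0.046,0,0.006],"delta_rot":[0,0,0]},{"dp":[0.060,0,0.009],"delta_rot":[0,0,0]},{"dp":[0.074,0,0.014],"delta_rot":[0,0,0]},{"dp":[0.087,0,0.020],"delta_rot":[0,0,0]},{"dp":[0.098,0,0.026],"delta_rot":[0,0,0]}]' 0; python3 -c "
from h import *
st();gn(-35,0,119);gn(-57,0,82.5);gn(-66,0,55.8)
for n in ('side','top'): cv2.imwrite('pics/l%s.png'%n,read_camera(n)[...,::-1])
g=lambda im:np.clip(255*(im/255.)**.6,0,255).astype(np.uint8)
a=g(cv2.imread('pics/lside.png')[180:420,190:400]);b=g(cv2.imread('pics/ltop.png')[130:370,150:360])
cv2.imwrite('pics/l.png',cv2.resize(np.hstack([a,b]),None,fx=1.9,fy=1.9,interpolation=2))
"
```

```text
time_s: 19.73
eef_pos: [540.7, 145.7, 197.4]
tool_rot: [0.111, 0.959, -0.029, 0.258]
wrist_force: [1.5, 0.3, 0.9]
opening: 0.3
t 19.73 nest [ -4.7   0.6 146.4] w [540.7 145.7 197.4] Fnest [1.68 0.6  0.1 ] err [-0.1 -0.1  0. ] op 0.3 j [ 0.4  -0.16  2.22 -0.47  0.7  -0.64]
dp [0.0304, -0.0007, 0.0273] rot [0.1, 0.1, -0.0]
dp [0.0525, -0.0007, 0.0638] rot [0.1, 0.1, -0.0]
dp [0.0615, -0.0008, 0.0904] rot [0.1, 0.1, -0.0]
```

View pics/l.png

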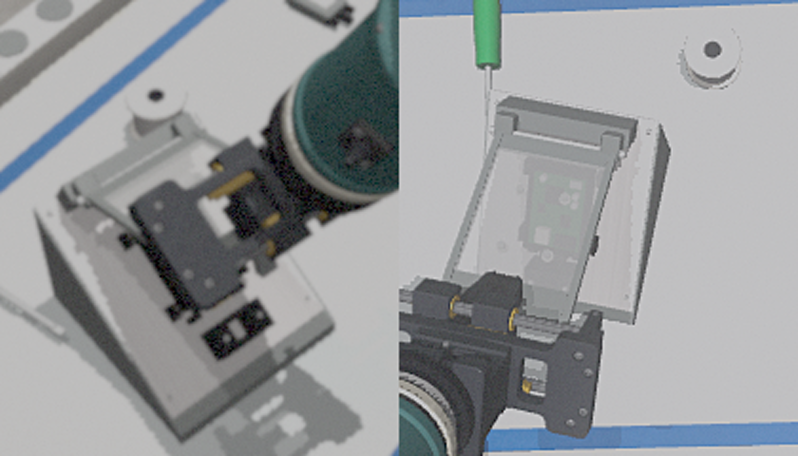

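The lid is following the fingertips, about half shut. Continuing along the arc.

```bash
python3 -m crank '[{"dp":[0.010,0,0.008],"delta_rot":[0,0,0]},{"dp":[0.020,0,0.017],"delta_rot":[0,0,0]},{"dp":[0.030,0,0.027],"delta_rot":[0,0,0]},{"dp":[0.039,0,0.039],"delta_rot":[0,0,0]},{"dp":[0.047,0,0.051],"delta_rot":[0,0,0]},{"dp":[0.0525,0,0.064],"delta_rot":[0,0,0]},{"dp":[0.058,0,0.077],"delta_rot":[0,0,0]},{"dp":[0.0615,-0.0006,0.088],"delta_rot":[0,0,0]}]' 0; python3 -c "
from h import *
st();gn(-68,0,43)"
```

```text
time_s: 20.82
eef_pos: [530.4, 147.0, 88.1]
tool_rot: [0.111, 0.96, -0.03, 0.257]
wrist_force: [0.8, 0.4, 2.8]
opening: 0.6
t 20.82 nest [-68.2  -0.5  56.8] w [530.4 147.   88.1] Fnest [2.03 0.6  2.07] err [ 0.   0.1 -0. ] op 0.6 j [ 0.41 -0.02  2.33 -0.67  0.5  -0.39]
dp [-0.0003, 0.0005, 0.0138] rot [-0.0, -0.1, 0.0]
```

```bash
python3 -m crank '[{"dp":[0,0.0005,0.004],"delta_rot":[0,0,0]},{"dp":[0,0.0005,0.008],"delta_rot":[0,0,0]},{"dp":[0,0.0005,0.012],"delta_rot":[0,0,0]},{"dp":[0,0.0005,0.015],"delta_rot":[0,0,0]},{"dp":[0,0.0005,0.017],"delta_rot":[0,0,0]},{"dp":[0,0.0005,0.018],"delta_rot":[0,0,0]}]' 0; python3 -c "
from h import *
st()";python3 -m crank '[{"dp":[0,0,0.0007],"delta_rot":[0,0,0]},{"dp":[0,0,0.001],"delta_rot":[0,0,0]}]' 0 >/dev/null; python3 -c "
from h import *
st()"
```

```text
time_s: 21.58
eef_pos: [539.2, 145.3, 72.4]
tool_rot: [0.111, 0.96, -0.03, 0.257]
wrist_force: [-3.1, -0.6, 1.4]
opening: 0.3
t 21.57 nest [-68.3  -0.1  38.7] w [539.2 145.3  72.4] Fnest [-1.81 -1.25  2.68] err [ 0.   0.1 -0. ] op 0.3 j [ 0.4   0.02  2.32 -0.71  0.46 -0.35]
t 21.82 nest [-68.3  -0.1  37.7] w [539.7 145.2  71.5] Fnest [-1.69 -0.36  1.27] err [0.  0.1 0. ] op 0.4 j [ 0.4   0.03  2.32 -0.72  0.46 -0.35]
```

```bash
python3 -m crank '[{"dp":[0,0,0.0007],"delta_rot":[0,0,0]},{"dp":[0,0,0.001],"delta_rot":[0,0,0]}]' 0 >/dev/null; python3 -c "
from h import *
st()"
```

```text
t 22.07 nest [-68.2  -0.1  36.8] w [540.3 145.1  70.7] Fnest [-2.06 -0.05  2.41] err [0. 0. 0.] op -0.0 j [ 0.4   0.03  2.32 -0.72  0.46 -0.34]
```

```bash
python3 -m crank '[{"dp":[0,0,0.0007],"delta_rot":[0,0,0]},{"dp":[0,0,0.001],"delta_rot":[0,0,0]}]' 0 >/dev/null; python3 -c "
from h import *
st()";python3 -m crank '[{"dp":[0,0,0.0007],"delta_rot":[0,0,0]},{"dp":[0,0,0.001],"delta_rot":[0,0,0]}]' 0 >/dev/null; python3 -c "
from h import *
st()"
```

```text
t 22.32 nest [-68.2  -0.1  35.7] w [540.8 145.   69.9] Fnest [-1.98 -0.15  3.15] err [0. 0. 0.] op 0.4 j [ 0.4   0.03  2.32 -0.72  0.46 -0.34]
t 22.57 nest [-68.1  -0.1  34.7] w [541.3 144.8  69. ] Fnest [-2.35 -0.81  3.76] err [0. 0. 0.] op 0.7 j [ 0.39  0.03  2.32 -0.72  0.46 -0.34]
```

```bash
python3 -m crank '[{"dp":[0,0,0.0007],"delta_rot":[0,0,0]},{"dp":[0,0,0.0007],"delta_rot":[0,0,0]}]' 0 >/dev/null; python3 -c "
from h import *
st()"
```

```text
t 22.82 nest [-68.1  -0.1  34.3] w [541.6 144.8  68.6] Fnest [-3.69 -0.73  8.21] err [0. 0. 0.] op 0.3 j [ 0.39  0.03  2.32 -0.73  0.46 -0.34]
```

```bash
python3 -m crank '[{"dp":[0,0,0.0007],"delta_rot":[0,0,0]},{"dp":[0,0,0.0007],"delta_rot":[0,0,0]}]' 0 >/dev/null; python3 -c "
from h import *
st()"
```

```text
t 23.07 nest [-68.1  -0.   34. ] w [541.7 144.8  68.4] Fnest [-3.94 -2.09 11.2 ] err [0. 0. 0.] op 0.7 j [ 0.39  0.03  2.32 -0.73  0.46 -0.34]
```

```bash
python3 -m crank '[{"dp":[0,0,0.0007],"delta_rot":[0,0,0]},{"dp":[0,0,0.0007],"delta_rot":[0,0,0]}]' 0 >/dev/null; python3 -c "
from h import *
st()"; python3 -m crank '[{"dp":[0,0,-0.004],"delta_rot":[0,0,0]},{"dp":[0,0,-0.010],"delta_rot":[0,0,0]},{"dp":[0,0,-0.018],"delta_rot":[0,0,0]},{"dp":[0.01,0,-0.04],"delta_rot":[0,0,0]},{"dp":[0.05,0,-0.07],"delta_rot":[0,0,0]},{"dp":[0.10,0,-0.12],"delta_rot":[0,0,0]},{"dp":[0.12,0,-0.14],"delta_rot":[0,0,0]},{"dp":[0.12,0,-0.14],"delta_rot":[0,0,0]}]' 0; python3 -c "
from h import *
st()
for n in ('side','top'): cv2.imwrite('pics/m%s.png'%n,read_camera(n)[...,::-1])
g=lambda im:np.clip(255*(im/255.)**.6,0,255).astype(np.uint8)
a=g(cv2.imread('pics/mside.png')[180:420,190:400]);b=g(cv2.imread('pics/mtop.png')[130:370,150:360])
cv2.imwrite('pics/mm.png',cv2.resize(np.hstack([a,b]),None,fx=1.9,fy=1.9,interpolation=2))
"
```

```text
t 23.32 nest [-68.1  -0.1  33.8] w [541.8 144.8  68.3] Fnest [-4.17 -1.01 13.92] err [0. 0. 0.] op 0.5 j [ 0.39  0.03  2.32 -0.73  0.46 -0.34]
time_s: 24.32
eef_pos: [371.6, 186.1, 130.7]
tool_rot: [0.11, 0.959, -0.028, 0.258]
wrist_force: [-0.1, 0.3, 0.6]
opening: 0.4
t 24.32 nest [-188.6    1.3  175.5] w [371.6 186.1 130.7] Fnest [0.16 0.31 0.59] err [-0.2 -0.1 -0.1] op 0.4 j [ 0.75 -0.34  2.49 -0.63  0.78 -0.19]
```

View pics/mm.png

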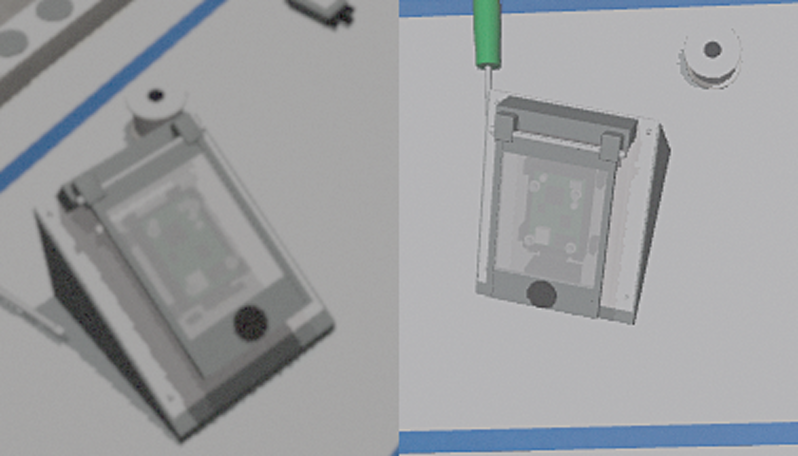

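The lid is shut with the hand clear. I'll compare the pad's position with the start picture, then hand in.

```bash
python3 -m crank '[{"dp":[0,0,0],"delta_rot":[0,0,0]},{"dp":[0,0,0],"delta_rot":[0,0,0]},{"dp":[0,0,0],"delta_rot":[0,0,0]},{"dp":[0,0,0],"delta_rot":[0,0,0]}]' 0 >/dev/null; python3 -c "
from h import *
def blob(im,box):
    x0,y0,x1,y1=box;g=im[y0:y1,x0:x1].max(2);m=(g<int(g.min())+25).astype(np.uint8)
    n,l,s,ce=cv2.connectedComponentsWithStats(m);k=1+np.argmax(s[1:,4]);return ce[k]+[x0,y0]
p=[]
for n,b in(('top',(213,272,240,298)),('side',(310,336,334,362))):
    im=read_camera(n)[...,::-1];p.append(blob(im,b))
print(p,tri(*p)); st()"
```

```text
[array([224.84939759, 284.61445783]), array([321.40969163, 349.96475771])] [538.2962083  145.82037185  75.32790425]
t 25.02 nest [-187.4    0.9  174.3] w [373.1 185.3 130.2] Fnest [-1.09  0.91 -0.58] err [-0.1 -0.   0. ] op 0.4 j [ 0.74 -0.34  2.49 -0.63  0.78 -0.19]
```

The pad is back within 0.2 mm of its latched position at the start, so I'm handing in.

```bash
python3 -c "
from workcell import close_job
print(close_job())"
```

```text
the job is handed in; nothing more can be done
None
```

The control unit is in the nest, the lid is latched shut over it, and the job is handed in at about 25 s of the 72 s allowed. The hand-in reports no verdict, so the result rests on my own checks below.

**What I did**
- **Opening the lid:** I pressed the pad to its stop, felt as a rise to about 13 N with almost no further travel. When I backed off, the lid sprang open.
- **Loading the unit:** I gripped the unit (51.8 mm across the jaws) and laid it square to the slope onto its rests. The force read about 8 N at the expected height when I let it go. Its connector end points down the slope.
- **Shutting the lid:** I swung the lid down from behind and pressed it to the same stop, about 14 N. Then I moved the hand clear.

**Last checks**
- **Lid:** about 1.7 s after I let go, the pad was within 0.2 mm of where it sat latched at the start.
- **Unit:** the unit is visible under the lid in both views, between the corner locators, and it looked seated before the lid went down. I did not measure its position again after letting go.
- **Bystanders:** the spool and screwdriver look unmoved in the pictures. The adapter was only partly in the last side crop; I never went near it.

**What disagreed**
- **Camera agreement:** the side camera sat about 1.5 px (1–2 mm) off my jig fit. The held unit showed the same shift, so I took it as a calibration error.
- **Wrist limit:** my first tool orientation ran joint 6 up to its reported 2.55 rad limit. I turned the tool half a turn and used the equivalent grasp from then on.

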